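# Reassemble a trolley hub on its stub axle

### The job

Put the trolley hub back together on its horizontal stub axle: thread on the small steel spacer first, then the rubber wheel, then push the closed end cap over the axle's end, open side first, until the stiff rubber seal is pushed fully home and seal, spacer, wheel and cap sit tight against the back plate with no gaps. The axle's height was set by hand, so feel for it, and be gentle: never load the axle stand with more than 30 N. Leave the other things on the bench alone.

Things in the scene. Friction and masses are not known exactly. Their poses are not given: they have to be found in the camera images.
- stand: Steel axle stand fixed to the bench; base plate 110 (x) by 130 (y) by 8 mm. Origin on the bench, straight below the front face of the back plate, in the axle's vertical plane; the axle runs along the stand's -y. Back plate 60 mm square, 10 mm thick (y 0 to 10), centred on the axle; behind it two posts 135 mm tall (y 10 to 40). Axle, seal and stand together must never be loaded over 30 N.
- under_tip (a point): Point on the bench straight below the axle's free end. The axle: level steel rod 16 mm across, 90 mm long from back plate to free end, rim chamfered 2 mm. On rubber bushes it gives 0.2 mm per N up and down and along, and springs back. Its centre height above the bench was clamped by hand at 96 to 114 mm, changes each time and is in no reading: find it by touch or sight.
- seal (a joint): Black rubber seal ring on the axle, 28 mm across, 8 mm thick. Value (m): gap from the back plate, 0 = home, growing towards the axle's free end; its outer face is 8 mm further out. Starts 8 to 16 mm from home. Grips the axle: about 8 N slides it slowly (60 N per m/s more when faster); it stays where left.
- cradle: Wooden V cradle fixed to the bench, 70 (x) by 260 (y) by 49 mm high; origin on the bench under its centre. The hub parts rest in a row in its V, about 75 mm apart, in any order, bores along its y. The V boards reach only 16 mm to each side, so a part can be taken from above across its diameter (fingers closing along the cradle's x).
- spacer: Plain bright steel spacer, the smallest part: tube 40 mm outside diameter, 20 mm long, straight bore 19.2 mm. Origin at its middle on the bore's axis; y = bore axis; both ends alike. 0.08 to 0.17 kg. Home: middle 18 mm out from the back plate.
- wheel: Black rubber wheel with a grey hub, the largest in diameter: 58 mm across, 28 mm wide, straight bore 19.2 mm. Origin at its middle on the bore's axis; y = bore axis; both ends alike. 0.11 to 0.22 kg. Home: middle 42 mm out from the back plate.
- cap: Aluminium end cap, the longest part: 44 mm outside diameter, 44 mm long; +y end open with a 19.2 mm bore 38 mm deep, -y end closed. Origin at its middle on the axis; y = axis, towards the open end. In the cradle the open end looks along the cradle's +y. 0.08 to 0.15 kg. Home: middle 78 mm out from the back plate, rim against the wheel; the axle does not reach the bore's bottom.
- wrench: Bystander: flat steel wrench, 180 mm, lying on the bench; origin at its middle, on the bench. Leave it.
- jar: Bystander: amber jar of 64 mm diameter, 85 mm tall; origin under its centre. Leave it.
- offcut: Bystander: timber offcut 90 by 45 by 35 mm; origin under its centre. Leave it.
There are look-alikes about, which are no part of the job. Several things have the shape of the cap; the one meant has the colours described above.

How it is judged:
By the outcome, as a careful person would: the job done as asked, in the order asked, and still so for the second after the job is handed in, with the robot touching nothing.
It also fails if it takes over 72 s, if anything falls off the work surface, if the arm or the gripper's body presses on something with over 40 N, if the wrist force passes 120 N, or if a joint passes its speed limit or range.

### The arm

A 6-joint arm with a two-finger parallel gripper is mounted at the origin on the work surface. World frame = base frame: x ahead of the robot, y to its left, z up, the work surface at z = 0. Lengths are in m, angles in rad, forces in N, time in s.
With the tool pointing down it reaches from about 0.35 to 0.85 m from the base axis. Payload 8.1 kg.
Tool frame: the origin (TCP) lies at the very end of the fingers, on their centre line; the grasp point (between the pads) lies 19 mm behind it; z points along the fingers, y is the line along which they close (so a half turn about z gives the same grasp; the last joint's range is limited). The gripper opens to 93 mm and grips with 3 to 60 N. Pads are 15 mm wide; open, the fingers measure 128 mm over their backs; the gripper's body (75 mm by 188 mm) begins 65 mm behind the grasp point.
Start: joints at [1.21, 0.13, 1.488, -0, 1.523, -0.085], TCP at [0.163, 0.577, 0.219] pointing down, gripper open.
Joint ranges: [-2.96, 2.96], [-0.89, 2.26], [0.02, 2.5], [-1.34, 4.48], [0, 2.73], [-2.66, 2.66]. Speed limits (rad/s): [2.39, 2.39, 2.79, 3.14, 3.14, 3.14].

### API

Orientations are given as [roll, pitch, yaw] about the fixed x, y, z axes, in that order (R = Rz(yaw) Ry(pitch) Rx(roll)).
In Python, from bench import * gives the robot as it stands.
- The arm moves only by the tool drive_tool, never from a script. Its argument "series" is a list that holds one entry, the list of rows, each a list of 7 numbers: the shift along the world's x, y, z as a fraction of full scale, then the turn, a rotation vector about the world's x, y, z as a fraction of full scale, then the finger opening in mm, from 0 to 93. A call has 1 to 12 rows; each row shifts and turns the commanded pose from where the row before left it; what a row does not reach is not made up. Full scale, the value 1, is 100 cm for a shift and 2 pi rad for a turn. A row lasts 1/12 s, in which the tool goes at most 41.7 mm and 7.16 degrees, less where a joint would pass 70% of its speed; a pose out of reach is approached as far as the arm can. A call with a number of a shift or a turn outside -1 to 1 is refused whole. A call with a gripper value outside its range is refused whole. The fingers move at their own pace and stop on an object; "force" is the grip in N (left out, the last holds). Time passes only in rows, so rows that do not move let the fingers close. It gives the time, the measured TCP pose, the force, the opening and the grip force at its end, in the units of the state.
- sense(): the state, without advancing time (a new reading comes with each control period).
- get_image(name): name is "scene" or "top" or "wrist"; returns the picture (400x640x3 uint8, blue, green, red); there is no depth.
- get_calibration(name): a dict with "vertical_fov" (degrees; the focal length in pixels is half the picture's height over the tangent of half this angle, whatever the lens; pixels are square), "cx", "cy" (the principal point, pixels), "D" ([k1, k2, p1, p2, k3] as OpenCV has them; the pictures are not rectified), "T" (4x4, takes a point from camera to world coordinates). Camera axes: x right, y down, z forward; pixel columns grow to the right and rows downward; lengths in m; the calibration is good to about 2 mm. A picture is of the moment at which its call begins: read the wrist's pose just before it. get_calibration takes no time and is no camera call; for the wrist camera it gives the pose at the moment of the call.
- job_done(): hands the job in; it is judged then, once.
The state is a dict: "time": time; "q": joint angles; "qvel": joint speeds; "joint_torque": joint torques, N m; "position": TCP position; "orientation": TCP orientation; "contact_force": force on the tool from outside, world axes, zero at the start; "wrist_torque": the same for the moment, N m; "opening": finger opening in m; "gripper_force": force on a finger pad.
Only numpy, scipy, OpenCV 4.12 (cv2) and the standard library are available. Lean on these libraries where they do the work, as an engineer would, in place of code of your own. Each camera call takes 0.05 s, during which the arm holds its last target. There are 200 camera calls.

## Working session

There is one attempt and no reset: what is moved stays moved. The work goes in short steps, Python scripts to look and compute and a tool call to move; the robot and the scene stay as the last step left them, time stands still between calls to the robot, and variables do not carry over. Pictures are saved under pics/ and viewed, at most 10 in all, crops included, and the job is handed in when it is done.

Besides the shell and the picture viewer there is one more tool, called after "Call:" by a JSON object that holds its "op" and its "data". drive_tool: Moves the arm, as the interface text tells. Shift numbers are shares of 100 cm and turn numbers shares of 2 pi rad, none past 1 either way. Its arguments: {"type":"object","properties":{"series":{"type":"array","items":{"type":"array","items":{"type":"array","items":{"type":"number"}}}},"force":{"type":"number"}},"required":["series"]}

```bash
ls; mkdir -p pics
python3 - <<'E'
from bench import *
import cv2,numpy as np
s=sense();print(s)
for n in("scene","top"):
    im=get_image(n);cv2.imwrite(f"pics/{n}0.png",im)
    c=get_calibration(n);print(n,c)
E
```

```text
pics
{'time': 0.0, 'q': array([ 1.20960721e+00,  1.31129697e-01,  1.48925426e+00, -9.75065175e-06,
        1.52300735e+00, -8.53949663e-02]), 'qvel': array([-1.45094018e-04, -9.23679002e-05, -3.03446644e-04,  1.22127143e-03,
        1.94031120e-04,  4.21030525e-04]), 'joint_torque': array([ 7.81513045e-04, -5.59864211e+01, -4.91756308e+01,  7.67586543e-02,
        3.58091597e-02, -1.66697678e-04]), 'position': array([0.16316692, 0.57680486, 0.21761999]), 'orientation': array([-3.13979973e+00, -1.43705843e-04,  2.86579885e+00]), 'contact_force': array([ 0.13553277, -1.13191988,  0.48143935]), 'wrist_torque': array([-0.01311194, -0.01111676,  0.02348701]), 'gripper_force': 0.0, 'opening': 0.09311249027308048}
scene {'vertical_fov': 48.1251777109721, 'cx': 329.2146230095638, 'cy': 201.24104794049612, 'D': array([-0.01325905,  0.        ,  0.        ,  0.        ,  0.        ]), 'T': array([[ 0.7647353 ,  0.51515136, -0.38703875,  0.91377308],
       [ 0.64428541, -0.60320813,  0.47014494, -0.46592023],
       [ 0.00873088, -0.60889985, -0.79319906,  0.79152043],
       [ 0.        ,  0.        ,  0.        ,  1.        ]])}
top {'vertical_fov': 57.58842843200997, 'cx': 315.67581481299, 'cy': 200.33539419957899, 'D': array([-0.05849658,  0.        ,  0.        ,  0.        ,  0.        ]), 'T': array([[-0.00557596, -0.98720016,  0.15938867,  0.43529455],
       [-0.99995405,  0.0067474 ,  0.00680936, -0.0643383 ],
       [-0.00779766, -0.15934338, -0.98719243,  0.91702576],
       [ 0.        ,  0.        ,  0.        ,  1.        ]])}
```

View pics/scene0.png

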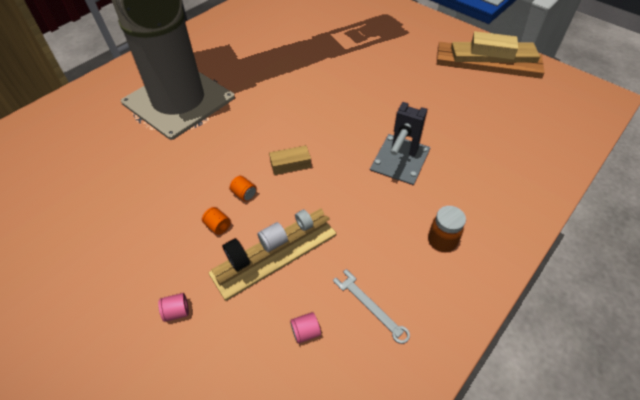

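View pics/top0.png

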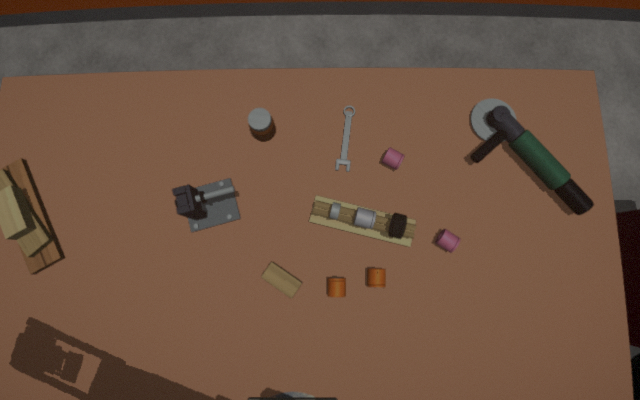

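Run:
```python
import cv2,numpy as np
t=cv2.imread("pics/top0.png");s=cv2.imread("pics/scene0.png")
a=cv2.resize(t[178:248,300:430],None,fx=6,fy=6,interpolation=2)[:, :780]
a=cv2.resize(t[185:245,300:430],None,fx=4,fy=4,interpolation=2)
b=cv2.resize(t[170:235,165:245],None,fx=3.5,fy=3.5,interpolation=2)
c=cv2.resize(s[200:300,200:345],None,fx=3.5,fy=3.5,interpolation=2)
d=cv2.resize(s[95:185,365:435],None,fx=3.8,fy=3.8,interpolation=2)
o=np.zeros((600,800,3),np.uint8)
for im,x,y in((a,0,0),(b,520,0),(c,0,245),(d,530,245)):
    im=im[:600-y,:800-x];o[y:y+im.shape[0],x:x+im.shape[1]]=im
cv2.imwrite("pics/crop0.png",o)
```

```text
(no output)
```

View pics/crop0.png

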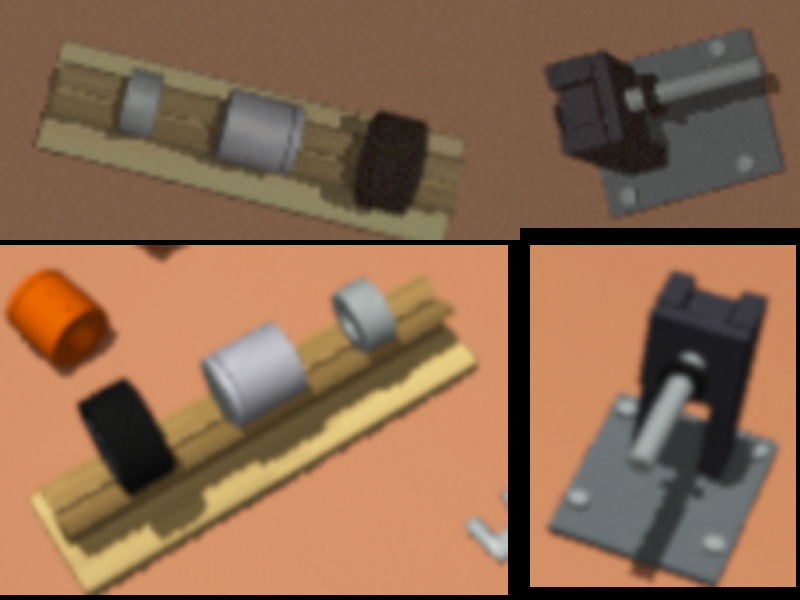

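Cap-shaped things in top view: aluminium (365,217), pink (393,159) and (448,240), orange (337,287) and (376,277). Only the aluminium one in the cradle fits; its closed end faces image right, so the open end faces world +y. In the top view the spacer is at (335,211) and the wheel at (398,225). The axle tip is near (233,190).

```bash
cat > h.py <<'E'
from bench import *
import cv2,numpy as np
def K(c,h=400):
    f=h/2/np.tan(np.radians(c["vertical_fov"])/2)
    return np.array([[f,0,c["cx"]],[0,f,c["cy"]],[0,0,1.]])
def ray(c,p):
    u=cv2.undistortPoints(np.array([[p]],float),K(c),np.array(c["D"]))[0,0]
    d=c["T"][:3,:3]@np.array([u[0],u[1],1]);return c["T"][:3,3],d/np.linalg.norm(d)
def onz(c,p,z):
    o,d=ray(c,p);return o+d*(z-o[2])/d[2]
def tri(ca,pa,cb,pb):
    A=np.zeros((3,3));b=np.zeros(3);rs=[ray(ca,pa),ray(cb,pb)]
    for o,d in rs:
        P=np.eye(3)-np.outer(d,d);A+=P;b+=P@o
    x=np.linalg.solve(A,b);return x,[1e3*np.linalg.norm(np.cross(x-o,d)) for o,d in rs]
def proj(c,X):
    T=np.linalg.inv(c["T"]);X=np.atleast_2d(X).astype(float)
    return cv2.projectPoints(X,cv2.Rodrigues(T[:3,:3])[0],T[:3,3],K(c),np.array(c["D"]))[0][:,0]
E
python3 - <<'E'
from h import *
np.set_printoptions(precision=4,suppress=True)
t=get_calibration("top");s=get_calibration("scene")
a=lambda x,y:(x/4+300-.4,y/4+185-.4)
b=lambda x,y:((x-520)/3.5+165-.4,y/3.5+170-.4)
c=lambda x,y:(x/3.5+200-.4,(y-245)/3.5+200-.4)
d=lambda x,y:((x-530)/3.8+365-.4,(y-245)/3.8+95-.4)
print("cradle base top view",[onz(t,a(*p),.01)[:2] for p in((62,42),(38,147),(445,240),(465,140))])
print("stand top",[onz(t,b(*p),.008)[:2] for p in((750,30),(783,172),(614,215))])
print("stand scene",[onz(s,d(*p),.008)[:2] for p in((550,530),(718,585),(775,445),(620,398))])
print("tip",tri(t,b(757,70),s,d(641,456)))
print("seal",tri(t,b(655,92),s,d(682,385)))
print("spacer",tri(t,a(140,103),s,c(363,315)))
print("cap",tri(t,a(260,131),s,c(257,373)))
print("wheel",tri(t,a(391,160),s,c(127,436)))
E
```

```text
cradle base top view [array([ 0.5952, -0.0567]), array([ 0.5286, -0.0413]), array([ 0.4688, -0.2938]), array([ 0.531 , -0.3092])]
stand top [array([0.6412, 0.1609]), array([0.5364, 0.1336]), array([0.5058, 0.2556])]
stand scene [array([0.5436, 0.1314]), array([0.6467, 0.1618]), array([0.6097, 0.2837]), array([0.509 , 0.2538])]
tip (array([0.5939, 0.1329, 0.105 ]), [np.float64(1.9137817057746538), np.float64(1.9137817057744513)])
seal (array([0.579 , 0.199 , 0.1027]), [np.float64(0.16312656858012725), np.float64(0.16312656858016994)])
spacer (array([ 0.5489, -0.103 ,  0.0634]), [np.float64(0.12107971338543211), np.float64(0.12107971338528778)])
cap (array([ 0.532 , -0.1723,  0.0671]), [np.float64(1.1359380180892769), np.float64(1.1359380180893284)])
wheel (array([ 0.5128, -0.2477,  0.0758]), [np.float64(0.07966262004061224), np.float64(0.07966262004059343)])
```

Call:
{"op": "drive_tool", "data": {"series": [[[0.0193, -0.034, -0.001, 0, 0, -0.0123, 93], [0.0193, -0.034, -0.001, 0, 0, -0.0123, 70], [0.0193, -0.034, -0.001, 0, 0, -0.0123, 70], [0.0193, -0.034, -0.001, 0, 0, -0.0123, 70], [0.0193, -0.034, -0.001, 0, 0, -0.0123, 70], [0.0193, -0.034, -0.001, 0, 0, -0.0123, 70], [0.0193, -0.034, -0.001, 0, 0, -0.0123, 70], [0.0193, -0.034, -0.001, 0, 0, -0.0123, 70], [0.0193, -0.034, -0.001, 0, 0, -0.0123, 70], [0.0193, -0.034, -0.001, 0, 0, -0.0123, 70], [0.0193, -0.034, -0.001, 0, 0, -0.0123, 70], [0.0193, -0.034, -0.001, 0, 0, -0.0123, 70]]]}}

```text
time: 1.1
position: [0.3953, 0.1675, 0.2064]
orientation: [3.142, -0.0, 1.935]
contact_force: [0.9, 0.2, 0.1]
opening: 0.0699
gripper_force: 0.0
```

Call:
{"op": "drive_tool", "data": {"series": [[[0.0193, -0.034, -0.001, 0, 0, -0.0123, 70], [0.0193, -0.034, -0.001, 0, 0, -0.0123, 70], [0.0193, -0.034, -0.001, 0, 0, -0.0123, 70], [0.0193, -0.034, -0.001, 0, 0, -0.0123, 70], [0.0193, -0.034, -0.001, 0, 0, -0.0123, 70], [0.0193, -0.034, -0.001, 0, 0, -0.0123, 70], [0.0193, -0.034, -0.001, 0, 0, -0.0123, 70], [0.0193, -0.034, -0.001, 0, 0, -0.0123, 70], [0, 0, 0, 0, 0, 0, 70], [0, 0, 0, 0, 0, 0, 70]]]}}

```text
time: 1.93
position: [0.5491, -0.1043, 0.1972]
orientation: [-3.139, -0.0, 1.317]
contact_force: [-0.6, 0.6, -0.1]
opening: 0.0697
gripper_force: 0.0
```

Run:
```python
from h import *
np.set_printoptions(precision=4,suppress=True)
im=get_image("wrist");c=get_calibration("wrist");s=sense();print(s["position"],s["orientation"],s["time"])
cv2.imwrite("pics/w1.png",im);print(c)
for X in((.5489,-.103,.061),(.532,-.1723,.064),(.5128,-.2477,.073)): print(proj(c,X))
```

```text
[ 0.5489 -0.103   0.1977] [-3.1395 -0.0004  1.3193] 1.9833
{'vertical_fov': 61.3192330425959, 'cx': 319.2737523371212, 'cy': 200.54622750985067, 'D': array([-0.0359,  0.    ,  0.    ,  0.    ,  0.    ]), 'T': array([[ 0.9687, -0.239 , -0.0674,  0.5671],
       [-0.2483, -0.9345, -0.255 , -0.0332],
       [-0.002 ,  0.2638, -0.9646,  0.3637],
       [ 0.    ,  0.    ,  0.    ,  1.    ]])}
[[319.6817 189.4536]]
[[320.5211 261.7417]]
[[320.5796 335.987 ]]
```

View pics/w1.png

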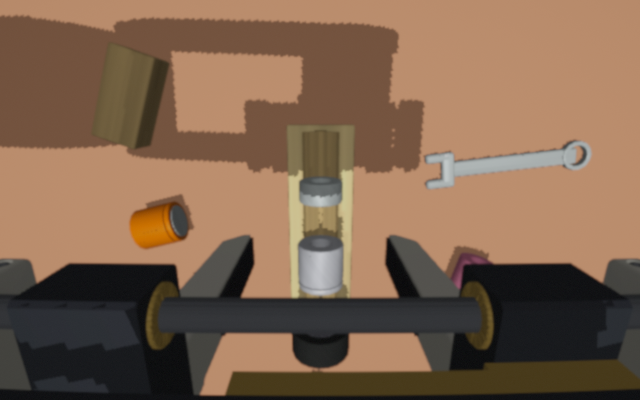

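The wrist view shows the spacer at (320,191), cap at (320,265) and wheel at (320,345), in line with the fingers and where predicted. Descending on the spacer.

Call:
{"op": "drive_tool", "data": {"series": [[[0, 0, -0.039, 0, 0, 0, 65], [0, 0, -0.039, 0, 0, 0, 65], [0, 0, -0.039, 0, 0, 0, 65], [0, 0, -0.03, 0, 0, 0, 65], [0, 0, -0.009, 0, 0, 0, 65], [0, 0, 0, 0, 0, 0, 30], [0, 0, 0, 0, 0, 0, 30], [0, 0, 0, 0, 0, 0, 30], [0, 0, 0, 0, 0, 0, 30], [0, 0, 0, 0, 0, 0, 30]]], "force": 35}}

```text
time: 2.82
position: [0.5503, -0.1027, 0.0453]
orientation: [3.14, -0.0, 1.32]
contact_force: [-6.5, 3.1, 8.4]
opening: 0.0396
gripper_force: 35.0
```

Call:
{"op": "drive_tool", "data": {"series": [[[0, 0, 0.035, 0, 0, 0, 30], [0, 0, 0.04, 0, 0, 0, 30], [0, 0, 0.035, 0, 0, 0, 30], [0.0097, 0.0313, 0, 0, 0, 0.0137, 30], [0.0097, 0.0313, 0, 0, 0, 0.0137, 30], [0.0097, 0.0313, 0, 0, 0, 0.0137, 30], [0.0097, 0.0313, 0, 0, 0, 0.0137, 30], [0.0097, 0.0313, 0, 0, 0, 0.0137, 30], [0.0097, 0.0313, 0, 0, 0, 0.0137, 30], [0, 0, 0, 0, 0, 0, 30], [0, 0, 0, 0, 0, 0, 30]]]}}

```text
time: 3.73
position: [0.6082, 0.0869, 0.1539]
orientation: [3.14, 0.0, 1.839]
contact_force: [-0.5, -0.4, -1.7]
opening: 0.0397
gripper_force: 35.0
```

Run:
```python
from h import *
np.set_printoptions(precision=4,suppress=True)
im=get_image("wrist");c=get_calibration("wrist");s=sense();print(s["position"],s["orientation"],s["time"],s["opening"],s["contact_force"])
cv2.imwrite("pics/w2.png",im);np.save("w2.npy",c,allow_pickle=True)
for X in((.5939,.1329,.105),(.570,.2197,.105)): print(proj(c,X))
```

```text
[0.6079 0.0855 0.1537] [3.1405 0.0007 1.8371] 3.7833 0.039631192040088976 [ 0.3664 -0.636  -1.4153]
[[318.3207 145.904 ]]
[[317.921  -12.6222]]
```

View pics/w2.png

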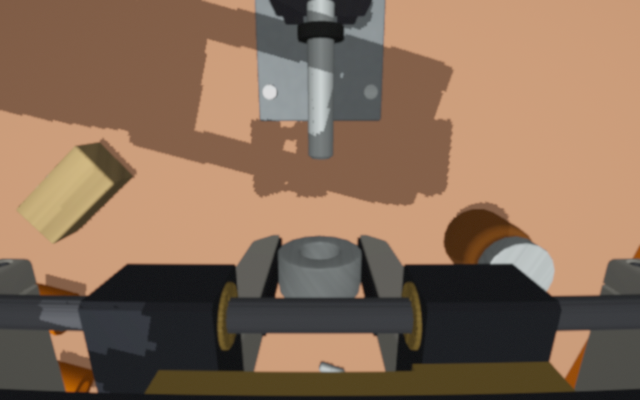

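Run:
```python
from h import *
np.set_printoptions(precision=4,suppress=True)
c=np.load("w2.npy",allow_pickle=True).item();im=cv2.imread("pics/w2.png")
g=cv2.GaussianBlur(im,(3,3),0).astype(float)
for r in (20,60,80,100,110,130,140,148):
    d=np.abs(np.diff(g[r,295:346],axis=0)).sum(1);k=np.argsort(d)[::-1][:8]+295.5
    print(r,np.sort(k),im[r,300:342:3].sum(1).tolist())
print([im[r,321].sum() for r in range(145,170)])
for z in(.097,.105,.113): print(z,onz(c,(320.3,157),z),onz(c,(320.3,50),z))
print(c["T"])
```

```text
20 [301.5 302.5 303.5 304.5 335.5 336.5 337.5 338.5] [94, 182, 245, 261, 277, 299, 291, 299, 285, 301, 285, 251, 209, 96]
60 [298.5 299.5 302.5 303.5 308.5 309.5 331.5 332.5] [326, 294, 259, 281, 316, 347, 370, 379, 355, 337, 311, 264, 263, 267]
80 [308.5 309.5 310.5 329.5 330.5 331.5 332.5 333.5] [461, 456, 435, 434, 505, 558, 597, 616, 576, 521, 449, 307, 262, 263]
100 [309.5 312.5 324.5 326.5 327.5 328.5 329.5 330.5] [467, 471, 458, 432, 492, 562, 600, 618, 574, 507, 316, 255, 262, 266]
110 [309.5 310.5 326.5 327.5 328.5 329.5 330.5 331.5] [465, 469, 459, 431, 507, 563, 598, 618, 571, 509, 343, 254, 260, 259]
130 [307.5 308.5 309.5 310.5 322.5 323.5 324.5 325.5] [303, 301, 303, 422, 513, 567, 598, 581, 418, 333, 299, 278, 302, 302]
140 [295.5 296.5 297.5 307.5 308.5 331.5 332.5 333.5] [301, 303, 297, 285, 325, 352, 362, 367, 350, 333, 296, 276, 301, 303]
148 [295.5 296.5 297.5 307.5 308.5 309.5 332.5 333.5] [303, 303, 300, 286, 326, 353, 360, 363, 348, 331, 294, 279, 302, 303]
[np.uint64(365), np.uint64(365), np.uint64(366), np.uint64(363), np.uint64(365), np.uint64(366), np.uint64(365), np.uint64(364), np.uint64(364), np.uint64(364), np.uint64(360), np.uint64(341), np.uint64(312), np.uint64(300), np.uint64(298), np.uint64(301), np.uint64(301), np.uint64(301), np.uint64(303), np.uint64(301), np.uint64(302), np.uint64(304), np.uint64(301), np.uint64(301), np.uint64(302)]
0.097 [0.5973 0.1254 0.097 ] [0.5799 0.189  0.097 ]
0.105 [0.597  0.1264 0.105 ] [0.5802 0.1877 0.105 ]
0.113 [0.5966 0.1275 0.113 ] [0.5805 0.1865 0.113 ]
[[ 0.9646  0.254   0.0707  0.5882]
 [ 0.2637 -0.9303 -0.2551  0.1553]
 [ 0.0009  0.2647 -0.9643  0.3196]
 [ 0.      0.      0.      1.    ]]
```

The axle lies along the image centre column (x≈320.5), with the tip at row 157 and the seal at row 33. It is laterally aligned to 0.3 mm, and the tip is about 42 mm ahead of the TCP. I'll feel for the height by lowering the spacer gently onto the axle from above.

Call:
{"op": "drive_tool", "data": {"series": [[[-0.007, 0.026, 0, 0, 0, 0, 30], [-0.007, 0.026, 0, 0, 0, 0, 30], [0, 0, -0.015, 0, 0, 0, 30], [0, 0, -0.009, 0, 0, 0, 30], [0, 0, 0, 0, 0, 0, 30], [0, 0, 0, 0, 0, 0, 30]]]}}

```text
time: 4.28
position: [0.593, 0.1356, 0.128]
orientation: [-3.14, 0.0, 1.835]
contact_force: [0.1, 0.9, -1.2]
opening: 0.0396
gripper_force: 35.0
```

Call:
{"op": "drive_tool", "data": {"series": [[[0, 0, -0.001, 0, 0, 0, 30], [0, 0, -0.001, 0, 0, 0, 30], [0, 0, -0.001, 0, 0, 0, 30], [0, 0, 0, 0, 0, 0, 30], [0, 0, 0, 0, 0, 0, 30]]]}}

```text
time: 4.7
position: [0.5937, 0.137, 0.1258]
orientation: [3.141, 0.0, 1.836]
contact_force: [-0.8, 0.0, -0.7]
opening: 0.0396
gripper_force: 35.0
```

Call:
{"op": "drive_tool", "data": {"series": [[[0, 0, -0.001, 0, 0, 0, 30], [0, 0, -0.001, 0, 0, 0, 30], [0, 0, 0, 0, 0, 0, 30], [0, 0, 0, 0, 0, 0, 30]]]}}

```text
time: 5.03
position: [0.5935, 0.1372, 0.1235]
orientation: [-3.141, -0.0, 1.837]
contact_force: [0.7, -0.1, -2.3]
opening: 0.0396
gripper_force: 35.0
```

Call:
{"op": "drive_tool", "data": {"series": [[[0, 0, -0.001, 0, 0, 0, 30], [0, 0, -0.001, 0, 0, 0, 30], [0, 0, -0.001, 0, 0, 0, 30], [0, 0, 0, 0, 0, 0, 30], [0, 0, 0, 0, 0, 0, 30]]]}}

```text
time: 5.45
position: [0.5935, 0.1371, 0.1205]
orientation: [-3.141, -0.0, 1.837]
contact_force: [0.6, -1.0, -1.2]
opening: 0.0395
gripper_force: 35.0
```

Call:
{"op": "drive_tool", "data": {"series": [[[0, 0, -0.001, 0, 0, 0, 30], [0, 0, -0.001, 0, 0, 0, 30], [0, 0, 0, 0, 0, 0, 30], [0, 0, 0, 0, 0, 0, 30]]]}}

```text
time: 5.78
position: [0.5935, 0.1371, 0.1185]
orientation: [-3.141, -0.0, 1.837]
contact_force: [0.3, -0.3, -1.6]
opening: 0.0395
gripper_force: 35.0
```

Call:
{"op": "drive_tool", "data": {"series": [[[0, 0, -0.001, 0, 0, 0, 30], [0, 0, -0.001, 0, 0, 0, 30], [0, 0, 0, 0, 0, 0, 30], [0, 0, 0, 0, 0, 0, 30]]]}}

```text
time: 6.12
position: [0.5935, 0.1371, 0.1165]
orientation: [-3.141, -0.0, 1.837]
contact_force: [-0.0, -0.6, -1.0]
opening: 0.0399
gripper_force: 35.0
```

Call:
{"op": "drive_tool", "data": {"series": [[[0, 0, -0.001, 0, 0, 0, 30], [0, 0, -0.001, 0, 0, 0, 30], [0, 0, 0, 0, 0, 0, 30], [0, 0, 0, 0, 0, 0, 30]]]}}

```text
time: 6.45
position: [0.5935, 0.1371, 0.1145]
orientation: [-3.141, -0.0, 1.837]
contact_force: [-0.3, 0.1, -1.2]
opening: 0.0394
gripper_force: 35.0
```

Call:
{"op": "drive_tool", "data": {"series": [[[0, 0, -0.001, 0, 0, 0, 30], [0, 0, -0.001, 0, 0, 0, 30], [0, 0, 0, 0, 0, 0, 30], [0, 0, 0, 0, 0, 0, 30]]]}}

```text
time: 6.78
position: [0.5938, 0.1372, 0.113]
orientation: [3.141, 0.0, 1.837]
contact_force: [-0.6, -0.4, 0.7]
opening: 0.0394
gripper_force: 35.0
```

Call:
{"op": "drive_tool", "data": {"series": [[[0, 0, -0.001, 0, 0, 0, 30], [0, 0, -0.001, 0, 0, 0, 30], [0, 0, 0, 0, 0, 0, 30], [0, 0, 0, 0, 0, 0, 30]]]}}

```text
time: 7.12
position: [0.594, 0.1371, 0.1116]
orientation: [3.141, 0.0, 1.837]
contact_force: [-1.7, 0.1, 7.3]
opening: 0.0397
gripper_force: 35.0
```

Contact is at TCP z≈0.1133 (stiffness matches 0.2 mm/N), so threading height is 0.0853. Backing out, lowering and threading.

Call:
{"op": "drive_tool", "data": {"series": [[[0, 0, 0.004, 0, 0, 0, 30], [0.0048, -0.0174, 0, 0, 0, 0, 30], [0.0048, -0.0174, 0, 0, 0, 0, 30], [0, 0, 0, 0, 0, 0, 30], [0, 0, -0.0146, 0, 0, 0, 30], [0, 0, -0.0146, 0, 0, 0, 30], [0, 0, 0, 0, 0, 0, 30], [0, 0, 0, 0, 0, 0, 30]]]}}

```text
time: 7.78
position: [0.6018, 0.1025, 0.0841]
orientation: [-3.139, -0.001, 1.837]
contact_force: [-0.7, -0.4, -1.5]
opening: 0.0396
gripper_force: 35.0
```

Call:
{"op": "drive_tool", "data": {"series": [[[-0.00132, 0.00482, 0, 0, 0, 0, 30], [-0.00132, 0.00482, 0, 0, 0, 0, 30], [-0.00132, 0.00482, 0, 0, 0, 0, 30], [-0.00066, 0.00241, 0, 0, 0, 0, 30], [-0.00066, 0.00241, 0, 0, 0, 0, 30], [0, 0, 0, 0, 0, 0, 30]]]}}

```text
time: 8.28
position: [0.5979, 0.1224, 0.0858]
orientation: [3.141, -0.0, 1.837]
contact_force: [0.2, -0.8, -1.7]
opening: 0.0396
gripper_force: 35.0
```

Call:
{"op": "drive_tool", "data": {"series": [[[-0.00264, 0.00965, 0, 0, 0, 0, 30], [-0.00264, 0.00965, 0, 0, 0, 0, 30], [-0.00264, 0.00965, 0, 0, 0, 0, 30], [-0.00264, 0.00965, 0, 0, 0, 0, 30], [-0.00264, 0.00965, 0, 0, 0, 0, 30], [0, 0, 0, 0, 0, 0, 30], [0, 0, 0, 0, 0, 0, 30]]]}}

```text
time: 8.87
position: [0.5844, 0.1707, 0.0854]
orientation: [-3.141, 0.0, 1.838]
contact_force: [0.3, -0.7, -1.0]
opening: 0.0397
gripper_force: 35.0
```

Call:
{"op": "drive_tool", "data": {"series": [[[-0.00066, 0.00241, 0, 0, 0, 0, 30], [-0.00066, 0.00241, 0, 0, 0, 0, 30], [-0.00066, 0.00241, 0, 0, 0, 0, 30], [-0.00066, 0.00241, 0, 0, 0, 0, 30], [-0.00053, 0.00193, 0, 0, 0, 0, 30], [-0.00053, 0.00193, 0, 0, 0, 0, 30], [-0.00053, 0.00193, 0, 0, 0, 0, 30], [-0.00053, 0.00193, 0, 0, 0, 0, 30]]]}}

```text
time: 9.53
position: [0.5799, 0.1872, 0.0854]
orientation: [-3.142, 0.0, 1.837]
contact_force: [1.2, -3.6, -0.4]
opening: 0.0396
gripper_force: 35.0
```

Call:
{"op": "drive_tool", "data": {"series": [[[-0.0004, 0.00145, 0, 0, 0, 0, 30], [-0.0004, 0.00145, 0, 0, 0, 0, 30], [-0.0004, 0.00145, 0, 0, 0, 0, 30], [-0.0004, 0.00145, 0, 0, 0, 0, 30], [0, 0, 0, 0, 0, 0, 30]]]}}

```text
time: 9.95
position: [0.5787, 0.1915, 0.0854]
orientation: [-3.141, 0.003, 1.836]
contact_force: [1.7, -7.8, -0.4]
opening: 0.0398
gripper_force: 35.0
```

Call:
{"op": "drive_tool", "data": {"series": [[[-0.0004, 0.00145, 0, 0, 0, 0, 30], [-0.0004, 0.00145, 0, 0, 0, 0, 30], [0, 0, 0, 0, 0, 0, 30], [0, 0, 0, 0, 0, 0, 30]]]}}

```text
time: 10.28
position: [0.578, 0.1943, 0.0854]
orientation: [-3.141, 0.002, 1.836]
contact_force: [1.4, -8.1, -2.0]
opening: 0.0395
gripper_force: 35.0
```

Call:
{"op": "drive_tool", "data": {"series": [[[-0.0003, 0.001, 0, 0, 0, 0, 30], [-0.0003, 0.001, 0, 0, 0, 0, 30], [0, 0, 0, 0, 0, 0, 30], [0, 0, 0, 0, 0, 0, 30]]]}}

```text
time: 10.62
position: [0.5774, 0.1963, 0.0854]
orientation: [-3.142, 0.003, 1.836]
contact_force: [2.4, -8.6, -1.9]
opening: 0.0397
gripper_force: 35.0
```

Call:
{"op": "drive_tool", "data": {"series": [[[-0.0003, 0.001, 0, 0, 0, 0, 30], [-0.0003, 0.001, 0, 0, 0, 0, 30], [0, 0, 0, 0, 0, 0, 30], [0, 0, 0, 0, 0, 0, 30]]]}}

```text
time: 10.95
position: [0.5769, 0.1982, 0.0854]
orientation: [3.142, 0.003, 1.836]
contact_force: [1.2, -7.6, -1.3]
opening: 0.0397
gripper_force: 35.0
```

Call:
{"op": "drive_tool", "data": {"series": [[[-0.0003, 0.001, 0, 0, 0, 0, 30], [-0.0003, 0.001, 0, 0, 0, 0, 30], [0, 0, 0, 0, 0, 0, 30], [0, 0, 0, 0, 0, 0, 30]]]}}

```text
time: 11.28
position: [0.5764, 0.2001, 0.0855]
orientation: [3.141, 0.003, 1.836]
contact_force: [2.6, -8.7, -1.5]
opening: 0.0396
gripper_force: 35.0
```

Call:
{"op": "drive_tool", "data": {"series": [[[-0.0003, 0.001, 0, 0, 0, 0, 30], [-0.0003, 0.001, 0, 0, 0, 0, 30], [0, 0, 0, 0, 0, 0, 30], [0, 0, 0, 0, 0, 0, 30]]]}}

```text
time: 11.62
position: [0.5761, 0.201, 0.0855]
orientation: [3.141, 0.004, 1.836]
contact_force: [4.3, -13.0, -0.7]
opening: 0.0396
gripper_force: 35.0
```

Force jumped with little travel, so the seal is home with the spacer against it. Releasing and going for the wheel.

Call:
{"op": "drive_tool", "data": {"series": [[[0, 0, 0, 0, 0, 0, 65], [0, 0, 0, 0, 0, 0, 65], [0, 0, 0, 0, 0, 0, 65], [0, 0, 0.03, 0, 0, 0, 65], [0, 0, 0.04, 0, 0, 0, 65], [0, 0, 0.04, 0, 0, 0, 65], [-0.0052, -0.0375, 0, 0, 0, -0.0068, 75], [-0.0052, -0.0375, 0, 0, 0, -0.0068, 75], [-0.0052, -0.0375, 0, 0, 0, -0.0068, 75], [-0.0052, -0.0375, 0, 0, 0, -0.0068, 75], [-0.0052, -0.0375, 0, 0, 0, -0.0068, 75], [-0.0052, -0.0375, 0, 0, 0, -0.0068, 75]]]}}

```text
time: 12.62
position: [0.5435, -0.0221, 0.1958]
orientation: [3.141, -0.0, 1.579]
contact_force: [0.8, 0.4, 0.8]
opening: 0.0752
gripper_force: 0.0
```

Call:
{"op": "drive_tool", "data": {"series": [[[-0.0052, -0.0375, 0, 0, 0, -0.0068, 75], [-0.0052, -0.0375, 0, 0, 0, -0.0068, 75], [-0.0052, -0.0375, 0, 0, 0, -0.0068, 75], [-0.0052, -0.0375, 0, 0, 0, -0.0068, 75], [-0.0052, -0.0375, 0, 0, 0, -0.0068, 75], [-0.0052, -0.0375, 0, 0, 0, -0.0068, 75], [0, 0, 0, 0, 0, 0, 75], [0, 0, 0, 0, 0, 0, 75]]]}}

```text
time: 13.28
position: [0.5124, -0.2476, 0.1955]
orientation: [3.141, -0.0, 1.321]
contact_force: [-0.1, 1.1, 0.3]
opening: 0.0748
gripper_force: 0.0
```

Run:
```python
from h import *
np.set_printoptions(precision=4,suppress=True)
im=get_image("wrist");c=get_calibration("wrist");s=sense();print(s["position"],s["orientation"],s["time"],s["opening"],s["contact_force"])
t=get_image("top");sc=get_image("scene")
a=cv2.resize(t[165:240,165:265],None,fx=4,fy=3.8,interpolation=2)
b=cv2.resize(sc[95:185,365:445],None,fx=4,fy=3.2,interpolation=2)
o=np.zeros((600,720,3),np.uint8);o[:285,:400]=a;o[:288,400:]=b
o[290:,:500]=cv2.resize(im,(500,310))
cv2.imwrite("pics/m3.png",o)
for X in((.532,-.1723,.064),(.5128,-.2477,.073)): print(proj(c,X)*[500/640,310/400]+[0,290])
```

```text
[ 0.5127 -0.2461  0.1954] [-3.1415 -0.0008  1.3229] 13.3333 0.07519652522211265 [ 0.3417 -0.4437  0.4184]
[[250.0988 370.2975]]
[[249.9329 441.0751]]
```

View pics/m3.png

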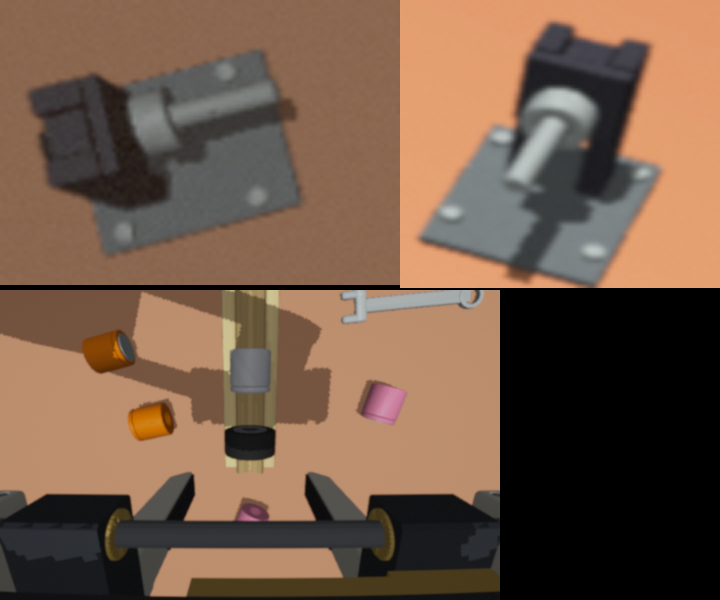

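The spacer sits snugly by the back plate, and the wheel at (250,442) is where predicted. Grasping it.

Call:
{"op": "drive_tool", "data": {"series": [[[0, 0, -0.036, 0, 0, 0, 80], [0, 0, -0.038, 0, 0, 0, 80], [0, 0, -0.036, 0, 0, 0, 80], [0, 0, -0.022, 0, 0, 0, 80], [0, 0, -0.009, 0, 0, 0, 80], [0, 0, 0, 0, 0, 0, 50], [0, 0, 0, 0, 0, 0, 50], [0, 0, 0, 0, 0, 0, 50], [0, 0, 0, 0, 0, 0, 50], [0, 0, 0, 0, 0, 0, 50]]], "force": 35}}

```text
time: 14.27
position: [0.5131, -0.2464, 0.0569]
orientation: [3.141, 0.001, 1.324]
contact_force: [-6.9, 2.8, 7.6]
opening: 0.0573
gripper_force: 35.0
```

Call:
{"op": "drive_tool", "data": {"series": [[[0, 0, 0.03, 0, 0, 0, 50], [0, 0, 0.04, 0, 0, 0, 50], [0, 0, 0.03, 0, 0, 0, 50], [0.0072, 0.0354, 0, 0, 0, 0.0074, 50], [0.0072, 0.0354, 0, 0, 0, 0.0074, 50], [0.0072, 0.0354, 0, 0, 0, 0.0074, 50], [0.0072, 0.0354, 0, 0, 0, 0.0074, 50], [0.0072, 0.0354, 0, 0, 0, 0.0074, 50], [0.0072, 0.0354, 0, 0, 0, 0.0074, 50], [0.0072, 0.0354, 0, 0, 0, 0.0074, 50], [0.0072, 0.0354, 0, 0, 0, 0.0074, 50], [0.0072, 0.0354, 0, 0, 0, 0.0074, 50]]]}}

```text
time: 15.27
position: [0.5784, 0.0744, 0.1565]
orientation: [3.139, 0.0, 1.745]
contact_force: [0.3, -0.8, -1.4]
opening: 0.0577
gripper_force: 35.0
```

Call:
{"op": "drive_tool", "data": {"series": [[[0.0072, 0.0354, 0, 0, 0, 0.0074, 50], [0.0072, 0.0354, 0, 0, 0, 0.0074, 50], [0, 0, -0.015, 0, 0, 0, 50], [0, 0, -0.01, 0, 0, 0, 50], [0, 0, 0, 0, 0, 0, 50], [0, 0, 0, 0, 0, 0, 50]]]}}

```text
time: 15.77
position: [0.5913, 0.1423, 0.129]
orientation: [-3.14, 0.0, 1.834]
contact_force: [0.5, -0.1, -2.8]
opening: 0.0575
gripper_force: 35.0
```

Call:
{"op": "drive_tool", "data": {"series": [[[0, 0, -0.0015, 0, 0, 0, 50], [0, 0, -0.0015, 0, 0, 0, 50], [0, 0, 0, 0, 0, 0, 50], [0, 0, 0, 0, 0, 0, 50]]]}}

```text
time: 16.1
position: [0.5922, 0.1427, 0.1269]
orientation: [3.141, 0.0, 1.834]
contact_force: [-0.6, 0.7, -2.0]
opening: 0.0576
gripper_force: 35.0
```

Call:
{"op": "drive_tool", "data": {"series": [[[0, 0, -0.0015, 0, 0, 0, 50], [0, 0, -0.001, 0, 0, 0, 50], [0, 0, 0, 0, 0, 0, 50], [0, 0, 0, 0, 0, 0, 50]]]}}

```text
time: 16.43
position: [0.5919, 0.1433, 0.1238]
orientation: [-3.141, 0.0, 1.835]
contact_force: [-0.3, -0.5, -2.5]
opening: 0.0578
gripper_force: 35.0
```

Call:
{"op": "drive_tool", "data": {"series": [[[0, 0, -0.001, 0, 0, 0, 50], [0, 0, -0.001, 0, 0, 0, 50], [0, 0, 0, 0, 0, 0, 50], [0, 0, 0, 0, 0, 0, 50]]]}}

```text
time: 16.77
position: [0.5921, 0.1434, 0.1224]
orientation: [3.141, 0.0, 1.835]
contact_force: [-2.7, -0.3, 2.5]
opening: 0.0576
gripper_force: 35.0
```

Call:
{"op": "drive_tool", "data": {"series": [[[0, 0, 0.004, 0, 0, 0, 50], [0.0055, -0.0203, 0, 0, 0, 0, 50], [0.0055, -0.0203, 0, 0, 0, 0, 50], [0, 0, 0, 0, 0, 0, 50], [0, 0, -0.02, 0, 0, 0, 50], [0, 0, -0.0195, 0, 0, 0, 50], [0, 0, 0, 0, 0, 0, 50], [0, 0, 0, 0, 0, 0, 50]]]}}

```text
time: 17.43
position: [0.6014, 0.1029, 0.0849]
orientation: [-3.138, -0.001, 1.835]
contact_force: [-0.1, -0.3, -2.2]
opening: 0.0577
gripper_force: 35.0
```

Call:
{"op": "drive_tool", "data": {"series": [[[-0.00132, 0.00482, 0, 0, 0, 0, 50], [-0.00132, 0.00482, 0, 0, 0, 0, 50], [-0.00132, 0.00482, 0, 0, 0, 0, 50], [-0.00132, 0.00482, 0, 0, 0, 0, 50], [-0.00066, 0.00241, 0, 0, 0, 0, 50], [-0.00066, 0.00241, 0, 0, 0, 0, 50], [0, 0, 0, 0, 0, 0, 50]]]}}

```text
time: 18.02
position: [0.5962, 0.1275, 0.0866]
orientation: [3.141, -0.0, 1.836]
contact_force: [0.6, -0.2, -1.3]
opening: 0.0576
gripper_force: 35.0
```

Call:
{"op": "drive_tool", "data": {"series": [[[-0.00264, 0.00965, 0, 0, 0, 0, 50], [-0.00264, 0.00965, 0, 0, 0, 0, 50], [-0.00264, 0.00965, 0, 0, 0, 0, 50], [-0.00264, 0.00965, 0, 0, 0, 0, 50], [0, 0, 0, 0, 0, 0, 50], [0, 0, 0, 0, 0, 0, 50]]]}}

```text
time: 18.52
position: [0.5855, 0.1664, 0.0864]
orientation: [3.142, -0.0, 1.837]
contact_force: [0.9, 0.7, -1.1]
opening: 0.0578
gripper_force: 35.0
```

Call:
{"op": "drive_tool", "data": {"series": [[[-0.00066, 0.00241, 0, 0, 0, 0, 50], [-0.0004, 0.00145, 0, 0, 0, 0, 50], [-0.0004, 0.00145, 0, 0, 0, 0, 50], [-0.0004, 0.00145, 0, 0, 0, 0, 50], [0, 0, 0, 0, 0, 0, 50], [0, 0, 0, 0, 0, 0, 50]]]}}

```text
time: 19.02
position: [0.584, 0.1721, 0.0865]
orientation: [3.142, -0.0, 1.835]
contact_force: [0.8, -0.4, -2.4]
opening: 0.058
gripper_force: 35.0
```

Call:
{"op": "drive_tool", "data": {"series": [[[-0.0004, 0.00145, 0, 0, 0, 0, 50], [-0.0004, 0.00145, 0, 0, 0, 0, 50], [0, 0, 0, 0, 0, 0, 50], [0, 0, 0, 0, 0, 0, 50]]]}}

```text
time: 19.35
position: [0.5831, 0.1752, 0.0864]
orientation: [3.142, 0.0, 1.835]
contact_force: [0.5, 0.2, -1.7]
opening: 0.0574
gripper_force: 35.0
```

Call:
{"op": "drive_tool", "data": {"series": [[[-0.0003, 0.001, 0, 0, 0, 0, 50], [-0.0003, 0.001, 0, 0, 0, 0, 50], [0, 0, 0, 0, 0, 0, 50], [0, 0, 0, 0, 0, 0, 50]]]}}

```text
time: 19.68
position: [0.5827, 0.1766, 0.0865]
orientation: [3.141, 0.001, 1.835]
contact_force: [1.9, -3.0, -1.2]
opening: 0.0581
gripper_force: 35.0
```

Call:
{"op": "drive_tool", "data": {"series": [[[-0.0003, 0.001, 0, 0, 0, 0, 50], [-0.0003, 0.001, 0, 0, 0, 0, 50], [0, 0, 0, 0, 0, 0, 50], [0, 0, 0, 0, 0, 0, 50]]]}}

```text
time: 20.02
position: [0.5824, 0.1776, 0.0865]
orientation: [3.141, 0.002, 1.835]
contact_force: [4.0, -8.4, -1.6]
opening: 0.0572
gripper_force: 35.0
```

Call:
{"op": "drive_tool", "data": {"series": [[[-0.0003, 0.001, 0, 0, 0, 0, 50], [-0.0003, 0.001, 0, 0, 0, 0, 50], [0, 0, 0, 0, 0, 0, 50], [0, 0, 0, 0, 0, 0, 50]]]}}

```text
time: 20.35
position: [0.5821, 0.1786, 0.0865]
orientation: [3.141, 0.004, 1.834]
contact_force: [4.0, -12.4, -1.4]
opening: 0.0579
gripper_force: 35.0
```

Call:
{"op": "drive_tool", "data": {"series": [[[0, 0, 0, 0, 0, 0, 78], [0, 0, 0, 0, 0, 0, 78], [0, 0, 0, 0, 0, 0, 78], [0, 0, 0.03, 0, 0, 0, 78], [0, 0, 0.04, 0, 0, 0, 78], [0, 0, 0.04, 0, 0, 0, 75], [-0.0049, -0.0353, 0, 0, 0, -0.0082, 70], [-0.0049, -0.0353, 0, 0, 0, -0.0082, 70], [-0.0049, -0.0353, 0, 0, 0, -0.0082, 70], [-0.0049, -0.0353, 0, 0, 0, -0.0082, 70], [-0.0049, -0.0353, 0, 0, 0, -0.0082, 70], [-0.0049, -0.0353, 0, 0, 0, -0.0082, 70]]]}}

```text
time: 21.35
position: [0.5514, -0.0315, 0.1967]
orientation: [3.141, -0.001, 1.525]
contact_force: [0.3, 1.0, 0.5]
opening: 0.0702
gripper_force: 0.0
```

Call:
{"op": "drive_tool", "data": {"series": [[[-0.0049, -0.0353, 0, 0, 0, -0.0082, 70], [-0.0049, -0.0353, 0, 0, 0, -0.0082, 70], [-0.0049, -0.0353, 0, 0, 0, -0.0082, 70], [-0.0049, -0.0353, 0, 0, 0, -0.0082, 70], [0, 0, 0, 0, 0, 0, 70], [0, 0, 0, 0, 0, 0, 70]]]}}

```text
time: 21.85
position: [0.532, -0.1731, 0.1965]
orientation: [-3.142, -0.001, 1.317]
contact_force: [0.1, 0.6, -0.4]
opening: 0.0705
gripper_force: 0.0
```

Run:
```python
from h import *
np.set_printoptions(precision=4,suppress=True)
im=get_image("wrist");c=get_calibration("wrist");s=sense();print(s["position"],s["orientation"],s["time"],s["opening"],s["contact_force"])
t=get_image("top");sc=get_image("scene")
a=cv2.resize(t[165:240,165:265],None,fx=4,fy=3.8,interpolation=2)
b=cv2.resize(sc[95:185,365:445],None,fx=4,fy=3.2,interpolation=2)
o=np.zeros((600,720,3),np.uint8);o[:285,:400]=a;o[:288,400:]=b
o[290:,:500]=cv2.resize(im,(500,310))
cv2.imwrite("pics/m4.png",o)
for X in((.532,-.1723,.064),): print(proj(c,X)*[500/640,310/400]+[0,290])
```

```text
[ 0.5322 -0.1718  0.1964] [-3.1414 -0.0009  1.3195] 21.9 0.07012457700990074 [-0.1824 -1.1617 -0.1364]
[[249.4085 438.1753]]
```

View pics/m4.png

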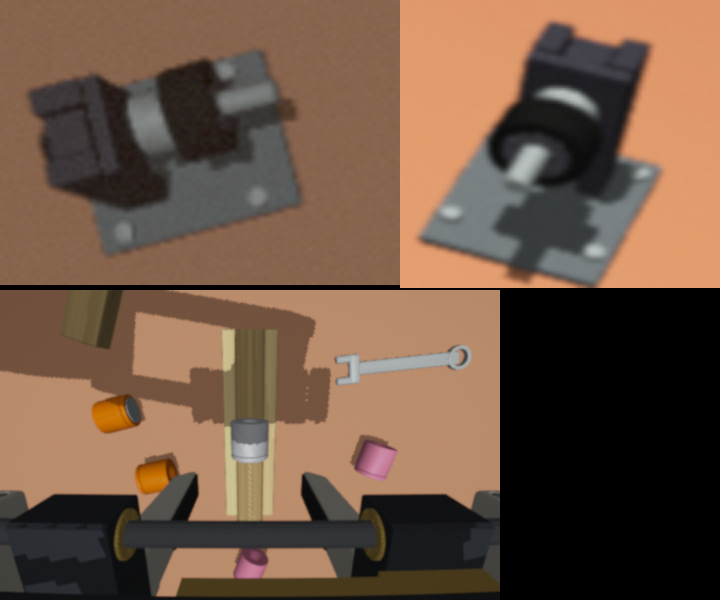

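The wheel is on against the spacer, and the cap at (250,440) is under the gripper as predicted. Grasping it.

Call:
{"op": "drive_tool", "data": {"series": [[[0, 0, -0.036, 0, 0, 0, 70], [0, 0, -0.04, 0, 0, 0, 70], [0, 0, -0.036, 0, 0, 0, 70], [0, 0, -0.03, 0, 0, 0, 70], [0, 0, -0.009, 0, 0, 0, 70], [0, 0, 0, 0, 0, 0, 35], [0, 0, 0, 0, 0, 0, 35], [0, 0, 0, 0, 0, 0, 35], [0, 0, 0, 0, 0, 0, 35], [0, 0, 0, 0, 0, 0, 35]]], "force": 40}}

```text
time: 22.83
position: [0.5324, -0.172, 0.0478]
orientation: [-3.142, 0.0, 1.32]
contact_force: [-8.2, 3.5, 8.9]
opening: 0.0435
gripper_force: 40.0
```

Call:
{"op": "drive_tool", "data": {"series": [[[0, 0, 0.03, 0, 0, 0, 35], [0, 0, 0.035, 0, 0, 0, 35], [0, 0, 0.03, 0, 0, 0, 35], [0.00706, 0.0335, 0, 0, 0, 0.0091, 35], [0.00706, 0.0335, 0, 0, 0, 0.0091, 35], [0.00706, 0.0335, 0, 0, 0, 0.0091, 35], [0.00706, 0.0335, 0, 0, 0, 0.0091, 35], [0.00706, 0.0335, 0, 0, 0, 0.0091, 35], [0.00706, 0.0335, 0, 0, 0, 0.0091, 35], [0.00706, 0.0335, 0, 0, 0, 0.0091, 35], [0.00706, 0.0335, 0, 0, 0, 0.0091, 35], [0.00706, 0.0335, 0, 0, 0, 0.0091, 35]]]}}

```text
time: 23.83
position: [0.5968, 0.1314, 0.1424]
orientation: [3.139, 0.0, 1.837]
contact_force: [0.8, -0.6, -1.0]
opening: 0.0436
gripper_force: 40.0
```

Call:
{"op": "drive_tool", "data": {"series": [[[0, 0, -0.01, 0, 0, 0, 35], [0, 0, -0.011, 0, 0, 0, 35], [0, 0, 0, 0, 0, 0, 35], [0, 0, 0, 0, 0, 0, 35]]]}}

```text
time: 24.17
position: [0.595, 0.1283, 0.1186]
orientation: [-3.14, 0.0, 1.833]
contact_force: [0.3, 0.3, -1.1]
opening: 0.0432
gripper_force: 40.0
```

Call:
{"op": "drive_tool", "data": {"series": [[[0, 0, -0.001, 0, 0, 0, 35], [0, 0, -0.001, 0, 0, 0, 35], [0, 0, 0, 0, 0, 0, 35], [0, 0, 0, 0, 0, 0, 35]]]}}

```text
time: 24.5
position: [0.5961, 0.129, 0.1178]
orientation: [3.141, 0.0, 1.834]
contact_force: [-0.2, 0.9, -1.3]
opening: 0.0433
gripper_force: 40.0
```

Call:
{"op": "drive_tool", "data": {"series": [[[0, 0, -0.001, 0, 0, 0, 35], [0, 0, -0.001, 0, 0, 0, 35], [0, 0, 0, 0, 0, 0, 35], [0, 0, 0, 0, 0, 0, 35]]]}}

```text
time: 24.83
position: [0.5958, 0.1296, 0.1153]
orientation: [-3.141, -0.0, 1.835]
contact_force: [0.5, -0.2, -1.5]
opening: 0.0439
gripper_force: 40.0
```

Call:
{"op": "drive_tool", "data": {"series": [[[0, 0, -0.001, 0, 0, 0, 35], [0, 0, -0.001, 0, 0, 0, 35], [0, 0, 0, 0, 0, 0, 35], [0, 0, 0, 0, 0, 0, 35]]]}}

```text
time: 25.17
position: [0.596, 0.1296, 0.1139]
orientation: [3.141, 0.0, 1.835]
contact_force: [-1.6, -0.8, 4.0]
opening: 0.0432
gripper_force: 40.0
```

Call:
{"op": "drive_tool", "data": {"series": [[[0, 0, 0.004, 0, 0, 0, 35], [0.0046, -0.0169, 0, 0, 0, 0, 35], [0.0046, -0.0169, 0, 0, 0, 0, 35], [0, 0, 0, 0, 0, 0, 35], [0, 0, -0.016, 0, 0, 0, 35], [0, 0, -0.0163, 0, 0, 0, 35], [0, 0, 0, 0, 0, 0, 35], [0, 0, 0, 0, 0, 0, 35], [0, 0, 0, 0, 0, 0, 35]]]}}

```text
time: 25.92
position: [0.6052, 0.0961, 0.0857]
orientation: [3.141, -0.0, 1.835]
contact_force: [-1.1, -0.1, -1.1]
opening: 0.0435
gripper_force: 40.0
```

Call:
{"op": "drive_tool", "data": {"series": [[[-0.00132, 0.00482, 0, 0, 0, 0, 35], [-0.00132, 0.00482, 0, 0, 0, 0, 35], [-0.00132, 0.00482, 0, 0, 0, 0, 35], [-0.00066, 0.00241, 0, 0, 0, 0, 35], [-0.00066, 0.00241, 0, 0, 0, 0, 35], [0, 0, 0, 0, 0, 0, 35]]]}}

```text
time: 26.42
position: [0.5996, 0.1158, 0.0853]
orientation: [3.141, -0.0, 1.835]
contact_force: [0.0, -0.1, -0.7]
opening: 0.0436
gripper_force: 40.0
```

Call:
{"op": "drive_tool", "data": {"series": [[[-0.00132, 0.00482, 0, 0, 0, 0, 35], [-0.00132, 0.00482, 0, 0, 0, 0, 35], [-0.00132, 0.00482, 0, 0, 0, 0, 35], [-0.00132, 0.00482, 0, 0, 0, 0, 35], [-0.00066, 0.00241, 0, 0, 0, 0, 35], [0, 0, 0, 0, 0, 0, 35], [0, 0, 0, 0, 0, 0, 35]]]}}

```text
time: 27.0
position: [0.5937, 0.137, 0.0851]
orientation: [-3.142, 0.0, 1.835]
contact_force: [-0.6, -0.0, -1.3]
opening: 0.0438
gripper_force: 40.0
```

Call:
{"op": "drive_tool", "data": {"series": [[[-0.0004, 0.00145, 0, 0, 0, 0, 35], [-0.0004, 0.00145, 0, 0, 0, 0, 35], [0, 0, 0, 0, 0, 0, 35], [0, 0, 0, 0, 0, 0, 35]]]}}

```text
time: 27.33
position: [0.593, 0.1396, 0.0851]
orientation: [-3.142, 0.0, 1.835]
contact_force: [0.5, -0.1, -1.7]
opening: 0.0435
gripper_force: 40.0
```

Call:
{"op": "drive_tool", "data": {"series": [[[-0.0003, 0.001, 0, 0, 0, 0, 35], [-0.0003, 0.001, 0, 0, 0, 0, 35], [0, 0, 0, 0, 0, 0, 35], [0, 0, 0, 0, 0, 0, 35]]]}}

```text
time: 27.67
position: [0.5925, 0.1412, 0.0851]
orientation: [-3.142, 0.001, 1.835]
contact_force: [0.5, -3.5, -0.8]
opening: 0.0435
gripper_force: 40.0
```

Call:
{"op": "drive_tool", "data": {"series": [[[-0.0003, 0.001, 0, 0, 0, 0, 35], [-0.0003, 0.001, 0, 0, 0, 0, 35], [0, 0, 0, 0, 0, 0, 35], [0, 0, 0, 0, 0, 0, 35]]]}}

```text
time: 28.0
position: [0.5923, 0.1423, 0.0852]
orientation: [3.141, 0.002, 1.834]
contact_force: [2.2, -8.2, -1.6]
opening: 0.0432
gripper_force: 40.0
```

Call:
{"op": "drive_tool", "data": {"series": [[[-0.0003, 0.001, 0, 0, 0, 0, 35], [-0.0003, 0.001, 0, 0, 0, 0, 35], [0, 0, 0, 0, 0, 0, 35], [0, 0, 0, 0, 0, 0, 35]]]}}

```text
time: 28.33
position: [0.592, 0.1433, 0.0852]
orientation: [3.141, 0.004, 1.834]
contact_force: [2.9, -12.3, -0.9]
opening: 0.0435
gripper_force: 40.0
```

Call:
{"op": "drive_tool", "data": {"series": [[[-0.0003, 0.001, 0, 0, 0, 0, 35], [-0.0001, 0.0005, 0, 0, 0, 0, 35], [0, 0, 0, 0, 0, 0, 35], [0, 0, 0, 0, 0, 0, 35], [0, 0, 0, 0, 0, 0, 35], [0, 0, 0, 0, 0, 0, 35]]]}}

```text
time: 28.83
position: [0.5918, 0.1439, 0.0853]
orientation: [3.141, 0.005, 1.833]
contact_force: [3.9, -15.3, -0.7]
opening: 0.0435
gripper_force: 40.0
```

Call:
{"op": "drive_tool", "data": {"series": [[[0, 0, 0, 0, 0, 0, 70], [0, 0, 0, 0, 0, 0, 70], [0, 0, 0, 0, 0, 0, 70], [0, 0, 0, 0, 0, 0, 70], [0, 0, 0.03, 0, 0, 0, 70], [0, 0, 0.04, 0, 0, 0, 70], [0, 0, 0.04, 0, 0, 0, 70], [-0.005, -0.035, 0, 0, 0, 0, 70], [-0.005, -0.035, 0, 0, 0, 0, 70], [-0.005, -0.02, 0, 0, 0, 0, 70], [0, 0, 0, 0, 0, 0, 70], [0, 0, 0, 0, 0, 0, 70]]]}}

```text
time: 29.83
position: [0.5758, 0.0568, 0.1954]
orientation: [3.141, -0.0, 1.833]
contact_force: [-0.3, 0.7, -0.3]
opening: 0.0704
gripper_force: 0.0
```

Run:
```python
from h import *
im=get_image("wrist");t=get_image("top");sc=get_image("scene");print(sense()["time"])
o=np.zeros((600,800,3),np.uint8);o[:285,:400]=cv2.resize(t[165:240,165:265],(400,285),interpolation=2)
o[:285,400:]=cv2.resize(sc[95:185,365:475],(400,285),interpolation=2)
o[290:,:496]=cv2.resize(im,(496,310))
cv2.imwrite("pics/m5.png",o)
```

```text
29.9833
```

View pics/m5.png

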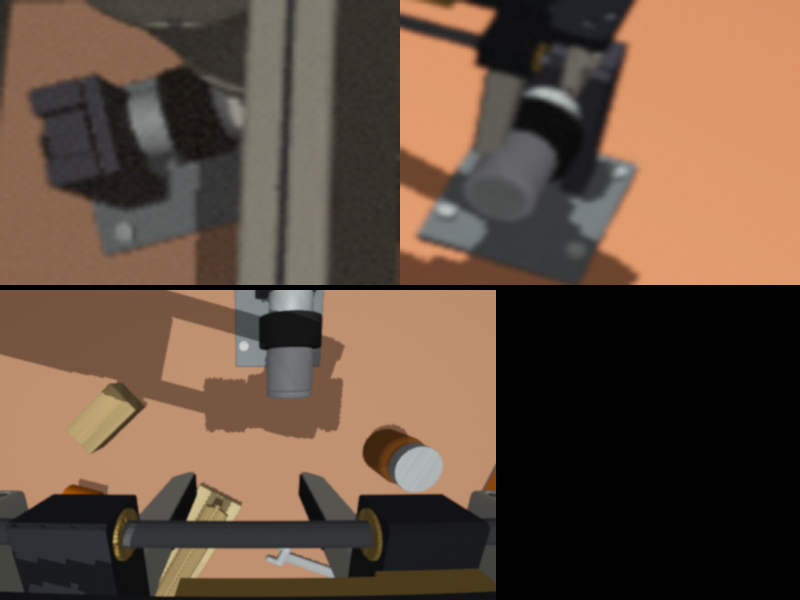

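The wrist view shows the spacer, wheel (290,330) and cap (290,370) stacked tight, with no visible gaps. The gripper is clear, so I'm handing in.

```bash
python3 -c "
from bench import *
print(job_done())"
```

```text
the job is handed in; nothing more can be done
None
```

The hub is back together and handed in at about 30 s: seal pushed home, then spacer, wheel and cap tight against the back plate with no visible gaps, with a highest measured push on the axle of about 16 N.

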